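# Swap the undersized filter head in the filtration kit

## Task

The aluminium kit tray should hold three matching large filter heads, but one of the three is a small one. Stand the small head from the kit upright in the free compartment of the grey stock tray (the one with just a cork disc in it), and stand the large spare from the stock tray upright in the compartment that this leaves empty in the kit. Set them down rather than dropping them, and leave the other heads standing where they are.

Things in the scene. Friction and masses are not known exactly. Their poses are not given: they have to be found in the camera images.
- kit_tray: Fixed open aluminium tray, 88 (x) by 262 (y) by 26 mm high, walls, dividers and floor 4 mm thick: a row of three compartments centred at y = -86, 0, 86 mm, each 80 by 82 mm inside. At each end (y = +-133 mm) a plate with a grip bar, 48 mm high. Origin: centre of its underside, on the table. Stands left or right of the grey stock tray, which has the same sizes but no end plates.
- odd_head: Small steel filter head, like a mushroom: foot 38 mm across, 10 mm high; stem 24 mm; cylindrical top flange 36 mm across, from 46 to 60 mm height, white disc on top; 60 mm tall, 0.15 kg. Origin: centre of its underside; z up; round, yaw means nothing. The wrong part: stands in one compartment of the kit tray, within about 7 mm of the compartment's centre.
- spare_head: Large steel filter head, like a thick mushroom: foot 46 mm across, 10 mm high; stem 32 mm; cylindrical top flange 50 mm across, from 61 to 75 mm height, white disc on top; 75 mm tall, 0.25 kg. Origin: centre of its underside; z up; round, yaw means nothing. The correct part: stands in one compartment of the stock tray.
- free_place: Plain cork disc, 50 mm across, 1 mm thick, fixed on the floor of the stock tray's free compartment. Origin: centre of that compartment at floor level, 4 mm above the table; axes as the tray's. The compartment is 80 (x) by 82 mm (y) inside, its walls rise 22 mm above the floor; the three compartments lie 86 mm apart along y.
- good_a: Large steel filter head, like a thick mushroom: foot 46 mm across, 10 mm high; stem 32 mm; cylindrical top flange 50 mm across, from 61 to 75 mm height, white disc on top; 75 mm tall, 0.25 kg. Origin: centre of its underside; z up; round, yaw means nothing. Belongs in the kit tray: leave it.
- good_b: Large steel filter head, like a thick mushroom: foot 46 mm across, 10 mm high; stem 32 mm; cylindrical top flange 50 mm across, from 61 to 75 mm height, white disc on top; 75 mm tall, 0.25 kg. Origin: centre of its underside; z up; round, yaw means nothing. Belongs in the kit tray: leave it.
- decoy: Small steel filter head, like a mushroom: foot 38 mm across, 10 mm high; stem 24 mm; cylindrical top flange 36 mm across, from 46 to 60 mm height, white disc on top; 60 mm tall, 0.15 kg. Origin: centre of its underside; z up; round, yaw means nothing. A bystander in the stock tray, the same as the wrong part: leave it.
There are look-alikes about, which are no part of the job. Leave any green or yellow look-alike of the spare_head alone.

How it is judged:
By the outcome, as a careful person would: the job done as asked, in the order asked, and still so for the second after the job is handed in, with the robot touching nothing.
It also fails if it takes over 61 s, if anything falls off the work surface, if the arm or the gripper's body presses on something with over 40 N, if the wrist force passes 120 N, or if a joint passes its speed limit or range.

## Robot

A 7-joint arm with a two-finger parallel gripper is mounted at the origin on the work surface. World frame = base frame: x ahead of the robot, y to its left, z up, the work surface at z = 0. Lengths are in m, angles in rad, forces in N, time in s.
With the tool pointing down it reaches from about 0.425 to 0.875 m from the base axis. Payload 8.4 kg.
Tool frame: the origin (TCP) lies midway between the tips of the shut fingers; the grasp point (between the pads) lies 19 mm behind it (bot.tcp_to_grasp is the distance from the TCP to the grasp point, in m); z points along the fingers, y is the direction in which the jaws open and shut (so a half turn about z gives the same grasp; the last joint's range is limited). The gripper opens to 87 mm and grips with 3 to 60 N. Pads are 19 mm wide; open, the fingers measure 117 mm over their backs; the gripper's body (75 mm by 190 mm) begins 51 mm behind the grasp point.
Start: joints at [-1.447, 0.333, 0.04, 1.465, -0.013, 1.343, -0.059], TCP at [0.144, 0.634, 0.223] pointing down, gripper open.
Joint ranges: [-2.58, 2.58], [-0.38, 2.09], [-1.3, 1.39], [0.25, 2.4], [-1.5, 4.64], [0.08, 2.09], [-2.65, 2.65]. Speed limits (rad/s): [2.22, 2.22, 2.79, 2.79, 3.14, 3.14, 3.14].

## Interface

Orientations are given as a rotation vector (axis times angle).
In Python, from cell import bot, vision, order, regions_of gives the robot as it stands. The module is installed in compiled form; this text tells all that it offers.
- The arm moves only by the tool send_rows, never from a script. Its argument "targets" is a list of rows, each a list of 7 numbers: the turn, a rotation vector about the tool's x, y, z in degrees, then the shift along the tool's x, y, z in cm, then the closure, from 0 (fully open) to 1 (shut). A call has exactly 8 rows; each row is the pose to reach, as a shift and turn from the pose measured when the call began, along the tool's axes at that moment; what a row does not reach only later rows make up. A row lasts 1/10 s, in which the tool goes at most 50 mm and 8.59 degrees, less where a joint would pass 70% of its speed; a pose out of reach is approached as far as the arm can. A call with a gripper value outside its range is refused whole. The fingers move at their own pace and stop on an object; "force" is the grip in N (left out, the last holds). Time passes only in rows, so rows that repeat a pose let the fingers close, or fill a call up. It gives the time, the measured TCP pose, the force and the opening at its end, in the units of the state.
- bot.get_state(): the state, without advancing time (a new reading comes with each control period).
- vision.get_image(name): name is "side" or "top" or "wrist"; returns the picture (384x512x3 uint8, blue, green, red); there is no depth.
- vision.calibration(name): a dict with "camera_matrix" (3x3 intrinsics, pixels), "k1" (the pictures are not rectified: a ray, as slopes to the right and down, at radius r is drawn at 1 + k1 r^2 times it, then the intrinsics apply), "origin" and "attitude" of the camera in the world. Camera axes: x right, y down, z forward; pixel columns grow to the right and rows downward; lengths in m; the calibration is good to about 2 mm. A picture is of the moment at which its call begins: read the wrist's pose just before it. calibration takes no time and is no camera call; for the wrist camera it gives the pose at the moment of the call.
- order.close_job(): hands the job in, once; it reports no verdict.
Trained networks look in the newest picture that a camera, given by its name, has taken for a name from the list of things; names that differ only in an ending like _2 or _b are one class to them, and where a whole thing is asked for, a point or a joint stands for the part that bears it (a point fixed in the world has none). Each returns a list of dicts, best first, with "confidence" (0 to 1); they miss things now and then, are a little off and sometimes report something else, mostly with a low value. They report only what shows in the picture. A call takes as long as a camera call. They do not tell look-alikes from the thing itself.
- regions_of(camera, thing): "region" (384x512 bool, what is visible of it) and "position" ([column, row] in pixels, amid what is visible of it).
The state is a dict: "time_s": time; "joint_positions": joint angles; "dq": joint speeds; "tau": joint torques, N m; "eef_pos": TCP position; "orientation": TCP orientation; "force": force on the tool from outside, world axes, zero at the start; "torque": the same for the moment, N m; "opening": finger opening in m.
Only numpy, scipy, OpenCV 4.12 (cv2) and the standard library are available. Lean on these libraries where they do the work, as an engineer would, in place of code of your own. Each camera call takes 0.05 s, during which the arm holds its last target. There are 200 camera calls.

## Working session

There is one attempt and no reset: what is moved stays moved. The work goes in short steps, Python scripts to look and compute and a tool call to move; the robot and the scene stay as the last step left them, time stands still between calls to the robot, and variables do not carry over. Pictures are saved under pics/ and viewed, about 8 in all and at most 12, crops included, and the job is handed in when it is done.

Besides the shell and the picture viewer there is one more tool, called as name([rows], argument=value, ...), one row to a line, values as JSON. send_rows: Moves the arm, as the interface text tells. Its arguments: {"type":"object","properties":{"targets":{"type":"array","items":{"type":"array","items":{"type":"number"}}},"force":{"type":"number"}},"required":["targets"]}

```bash
mkdir -p pics; cat > h.py <<'E'
import numpy as np, cv2
from cell import bot, vision, order, regions_of
from scipy.spatial.transform import Rotation as R
def rot(a):
    a=np.array(a,float)
    if a.shape==(3,3): return a
    return R.from_rotvec(a).as_matrix() if a.size==3 else R.from_quat(a).as_matrix()
def ray(c,px):
    K=np.array(c["camera_matrix"]); d=np.array([(px[0]-K[0,2])/K[0,0],(px[1]-K[1,2])/K[1,1]])
    u=d.copy()
    for _ in range(20): u=d/(1+c["k1"]*(u@u))
    return rot(c["attitude"])@np.array([u[0],u[1],1])
def at_z(c,px,z):
    r=ray(c,px); o=np.array(c["origin"]); return o+r*(z-o[2])/r[2]
def proj(c,p):
    q=rot(c["attitude"]).T@(np.array(p)-np.array(c["origin"])); u=q[:2]/q[2]; u=u*(1+c["k1"]*(u@u)); K=np.array(c["camera_matrix"])
    return u*[K[0,0],K[1,1]]+[K[0,2],K[1,2]]
def tool(p):
    s=bot.get_state(); return rot(s["orientation"]).T@(np.array(p)-np.array(s["eef_pos"]))*100
E
python3 - <<'E'
from h import *
np.set_printoptions(precision=4,suppress=True)
s=bot.get_state(); print(s, bot.tcp_to_grasp)
for n in("top","side"):
    print(vision.calibration(n))
    im=vision.get_image(n); cv2.imwrite(f"pics/{n}0.png",im)
    for t in("kit_tray","odd_head","spare_head","free_place"):
        print(n,t,[(np.round(d["position"]),round(d["confidence"],2),int(d["region"].sum())) for d in regions_of(n,t)])
E
```

```text
{'time_s': 0.0, 'joint_positions': array([-1.4472,  0.3339,  0.0398,  1.4663, -0.0134,  1.3433, -0.0585]), 'dq': array([ 0.0002, -0.0008, -0.0002, -0.0004, -0.0009, -0.001 ,  0.0007]), 'tau': array([  0.0009, -65.6354,   1.336 , -40.3795,  -0.0595,   0.0448,
         0.0002]), 'eef_pos': array([0.1435, 0.6335, 0.2217]), 'orientation': array([-0.3492, -3.1221,  0.0025]), 'force': array([-0.3194,  0.8208,  0.7113]), 'torque': array([-0.0041,  0.0166, -0.0299]), 'opening': 0.08695683690639361} 0.0187
{'camera_matrix': array([[473.0349,   0.    , 259.72  ],
       [  0.    , 473.0349, 193.0471],
       [  0.    ,   0.    ,   1.    ]]), 'k1': 0.03364181221609773, 'origin': array([0.3668, 0.0471, 1.1995]), 'attitude': array([-2.1532,  2.1516, -0.1865])}
top kit_tray [(array([345., 196.]), 0.59, 2844)]
top odd_head []
top spare_head [(array([119., 204.]), 0.85, 446), (array([169., 162.]), 0.65, 436)]
top free_place [(array([200., 216.]), 0.64, 312)]
{'camera_matrix': array([[390.2434,   0.    , 259.0055],
       [  0.    , 390.2434, 191.0054],
       [  0.    ,   0.    ,   1.    ]]), 'k1': 0.031254663562566745, 'origin': array([ 0.3517, -0.6082,  0.5085]), 'attitude': array([-2.1428,  0.3247, -0.1765])}
side kit_tray [(array([303., 298.]), 0.7, 5156)]
side odd_head [(array([291., 268.]), 0.73, 767)]
side spare_head [(array([214., 147.]), 0.74, 484), (array([259., 143.]), 0.68, 538), (array([206., 125.]), 0.5, 290)]
side free_place [(array([214., 181.]), 0.61, 61)]
```

View pics/top0.png

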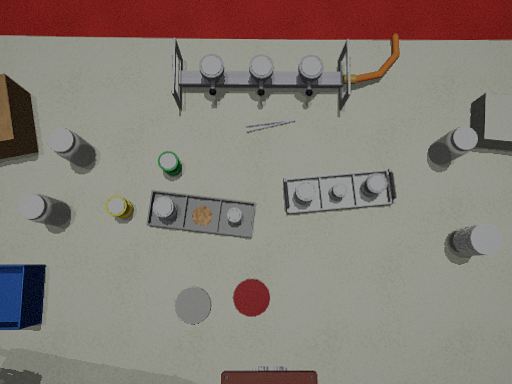

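View pics/side0.png

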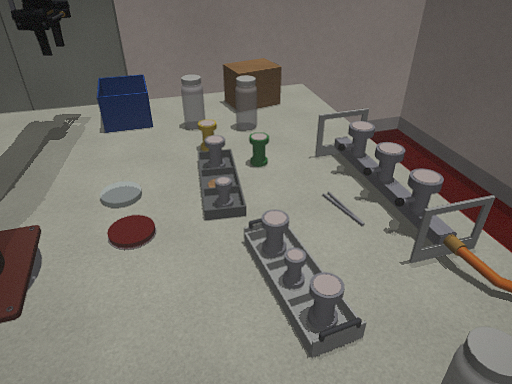

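The top view shows the kit tray at right with heads at about (304,193), (339,190) and (376,183). The middle one is small, so it is the odd head. The stock tray at left has the spare at (163,207), the cork at (202,215) and the decoy at (234,215). The green (169,162) and yellow (119,205) ones are look-alikes, to be left alone.

```bash
python3 - <<'E'
from h import *
np.set_printoptions(precision=4,suppress=True)
c=vision.calibration("top")
im=vision.get_image("top")
cv2.imwrite("pics/zoom.png",cv2.resize(im[150:250,140:400],None,fx=3,fy=3,interpolation=cv2.INTER_CUBIC))
for n,p,z in [("odd",(339,189),.064),("spare",(163,206),.079),("ga",(304,191),.079),("gb",(376,183),.079),("cork",(202,215),.005),("decoy",(234,214),.064)]:
    print(n,at_z(c,p,z))
for d in regions_of("top","free_place"): print(at_z(c,d["position"],.005))
# tray corners: stock rims z=.026
for q in [(151,192),(255,204),(252,237),(148,225),(284,180),(389,170),(393,206),(287,213)]: print(q,at_z(c,q,.026))
# tool axes in world
s=bot.get_state();print(rot(s["orientation"])); print(vision.calibration("wrist"))
E
```

```text
odd [ 0.5506 -0.1708  0.064 ]
spare [0.5062 0.2525 0.079 ]
ga [ 0.5431 -0.0835  0.079 ]
gb [ 0.5631 -0.2577  0.079 ]
cork [0.4927 0.1674 0.005 ]
decoy [0.489  0.0846 0.064 ]
[0.4848 0.177  0.005 ]
(151, 192) [0.548 0.293 0.026]
(255, 204) [0.5182 0.0336 0.026 ]
(252, 237) [0.436 0.041 0.026]
(148, 225) [0.4656 0.2975 0.026 ]
(284, 180) [ 0.5794 -0.0396  0.026 ]
(389, 170) [ 0.6059 -0.3064  0.026 ]
(393, 206) [ 0.5139 -0.3126  0.026 ]
(287, 213) [ 0.4957 -0.0463  0.026 ]
[[-0.9753  0.221  -0.    ]
 [ 0.221   0.9753  0.    ]
 [ 0.      0.     -1.    ]]
{'camera_matrix': array([[291.8005,   0.    , 256.2074],
       [  0.    , 291.8005, 191.5301],
       [  0.    ,   0.    ,   1.    ]]), 'k1': -0.06198823124212865, 'origin': array([0.0646, 0.6526, 0.3846]), 'attitude': array([2.2639, 1.8048, 0.2726])}
```

View pics/zoom.png

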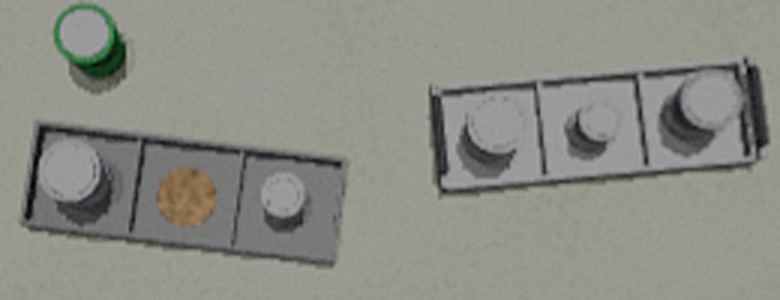

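Calibration and the picture agree. The jaws should open along the trays' x, because neighbours are close along y. First leg goes via a waypoint near (0.42, 0.38).

send_rows([
  [0,0,5,-4.1,-2.3,-0.2,0],
  [0,0,10,-8.2,-4.7,-0.4,0],
  [0,0,15,-12.2,-7,-0.6,0],
  [0,0,20,-16.3,-9.3,-0.8,0],
  [0,0,25,-20.4,-11.6,-1,0],
  [0,0,30,-24.4,-14,-1.2,0],
  [0,0,35,-28.5,-16.3,-1.4,0],
  [0,0,40,-32.6,-18.6,-1.6,0],
], force=30)

```text
time_s: 1.4
eef_pos: [0.4216, 0.379, 0.239]
orientation: [-1.401, -2.812, -0.001]
force: [0.3, 0.6, 0.3]
opening: 0.0872
```

```bash
python3 - <<'E'
from h import *
s=bot.get_state();print(s["time_s"],s["eef_pos"],s["joint_positions"]);r=rot(s["orientation"]);print(np.degrees(np.arctan2(r[1,1],r[0,1])),tool([.53,-.13,.22]))
E
```

```text
1.4 [0.42164714 0.37899712 0.23899646] [-1.10133117  0.15414283  0.32791345  1.66318536 -0.05119471  1.33195032
 -0.11854883]
37.036094347753355 [-47.15797928 -22.00974107   1.86790047]
```

send_rows([
  [0,0,4,-4.4,-1.9,0.2,0],
  [0,0,8,-8.8,-3.9,0.4,0],
  [0,0,12,-13.2,-5.8,0.6,0],
  [0,0,16,-17.6,-7.8,0.8,0],
  [0,0,20,-22,-9.7,1,0],
  [0,0,24,-26.4,-11.7,1.2,0],
  [0,0,28,-30.8,-13.6,1.4,0],
  [0,0,31.3,-35.2,-15.6,1.6,0],
])

```text
time_s: 2.2
eef_pos: [0.5093, 0.0022, 0.2231]
orientation: [2.11, 2.327, 0.003]
force: [0.8, 0.6, 0.4]
opening: 0.0871
```

```bash
python3 - <<'E'
from h import *
s=bot.get_state();print(s["time_s"],s["eef_pos"],s["joint_positions"]);r=rot(s["orientation"]);print(np.degrees(np.arctan2(r[1,1],r[0,1])),tool([.5506,-.1708,.20]))
c=vision.calibration("wrist"); print(rot(c["attitude"]),c["origin"]); cv2.imwrite("pics/w1.png",vision.get_image("wrist"))
E
```

```text
2.2 [0.50934754 0.00220178 0.22313606] [-0.74101552  0.02821252  0.67182417  1.82945326 -0.01974459  1.28858958
  0.03363208]
5.588913098338815 [-17.62283548   2.41716108   2.29337596]
[[ 0.99542411  0.09085293  0.02960709]
 [ 0.09554066 -0.95173354 -0.29167662]
 [ 0.00167838  0.29317062 -0.95605866]] [0.50143068 0.08359352 0.38524906]
```

View pics/w1.png

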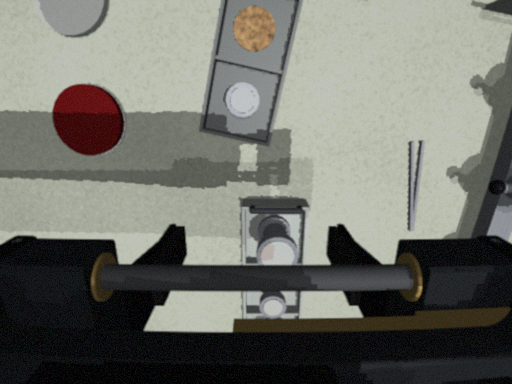

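The wrist view shows the cork at (254,28), decoy top at (242,99), near kit head at (277,252) and odd head top at (273,305).

```bash
python3 - <<'E'
from h import *
c=vision.calibration("wrist")
for n,p,z in [("cork",(254,28),.005),("decoy",(242,99),.064),("ga",(277,252),.079),("odd",(273,305),.064)]: print(n,at_z(c,p,z))
E
```

```text
cork [0.49429782 0.15924988 0.005     ]
decoy [0.48867464 0.07658174 0.064     ]
ga [ 0.54238458 -0.09165851  0.079     ]
odd [ 0.54751533 -0.1790349   0.064     ]
```

send_rows([
  [0,0,0,-4.4,0.6,0,0],
  [0,0,0,-8.8,1.2,0.2,0],
  [0,0,0,-13.2,1.8,0.4,0],
  [0,0,0,-17.6,2.4,0.6,0],
  [0,0,0,-17.6,2.4,0.8,0],
  [0,0,0,-17.6,2.4,1,0],
  [0,0,0,-17.6,2.4,1,0],
  [0,0,0,-17.6,2.4,1,0],
])

```text
time_s: 3.05
eef_pos: [0.5493, -0.1785, 0.2136]
orientation: [2.12, 2.315, 0.002]
force: [-0.2, -0.5, -0.0]
opening: 0.0869
```

```bash
python3 - <<'E'
from h import *
s=bot.get_state();print(s["time_s"],s["eef_pos"],s["joint_positions"]);r=rot(s["orientation"]);print(np.degrees(np.arctan2(r[1,1],r[0,1])))
c=vision.calibration("wrist");  im=vision.get_image("wrist"); cv2.imwrite("pics/w2.png",im)
p=proj(c,s["eef_pos"]-[0,0,s["eef_pos"][2]-.064]);print(p)
for t in("odd_head","spare_head"):
  for d in regions_of("wrist",t): print(t,d["position"],d["confidence"],d["region"].sum(),at_z(c,d["position"],.064),at_z(c,d["position"],.079))
E
```

```text
3.05 [ 0.5493408  -0.17852003  0.21359545] [-0.46678587  0.2366037   0.83148109  1.69427231 -0.18158065  1.28817624
  0.48929668]
5.040497997649346
[255.67479156 179.23618363]
odd_head [255.0, 167.7] 0.98 998 [ 0.54749604 -0.16562857  0.064     ] [ 0.54723411 -0.16231056  0.079     ]
spare_head [258.6, 91.5] 0.4 2136 [ 0.5444105  -0.08629295  0.064     ] [ 0.54429713 -0.08679476  0.079     ]
```

View pics/w2.png

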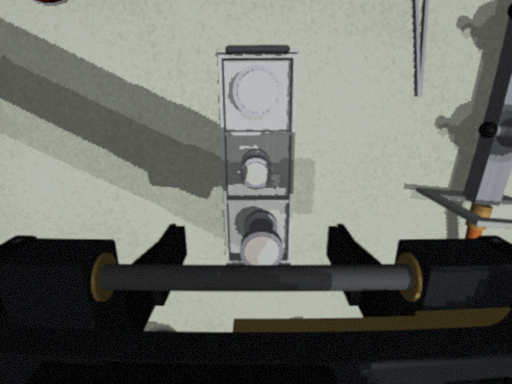

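The odd head's disc is at about (257,174) in the middle compartment, with neighbours at (257,92) and (262,250). I'll measure the disc and the compartment's dividers.

```bash
python3 - <<'E'
from h import *
c=vision.calibration("wrist"); im=vision.get_image("wrist")
cv2.imwrite("pics/w2z.png",cv2.resize(im[40:270,200:320],None,fx=4.8,fy=2.6*1) if 0 else cv2.resize(im[110:220,200:320],None,fx=5,fy=5,interpolation=cv2.INTER_CUBIC))
print(im[150:200:3,257].tolist())
for p in [(257,173),(257,174),(257,175)]: print(at_z(c,p,.064))
s=bot.get_state();print(s["eef_pos"])
c2=vision.calibration("top")
for q in [(.5493,-.1708,.064),(.5493,-.1785,.064)]: print(proj(c,q),proj(c2,q))
E
```

```text
[[124, 119, 116], [103, 98, 96], [66, 65, 64], [184, 178, 173], [172, 171, 166], [191, 188, 184], [183, 187, 182], [183, 189, 184], [181, 188, 184], [180, 186, 182], [180, 184, 182], [177, 181, 181], [135, 127, 125], [151, 154, 148], [159, 162, 157], [91, 93, 91], [64, 68, 66]]
[ 0.55027249 -0.17199513  0.064     ]
[ 0.55036972 -0.17311886  0.064     ]
[ 0.55046716 -0.17424486  0.064     ]
[ 0.54933508 -0.17931511  0.21382647]
[256.20983886 171.86877417] [339.01012439 189.5352271 ]
[255.61366346 178.6468482 ] [342.16206609 189.5429902 ]
```

View pics/w2z.png

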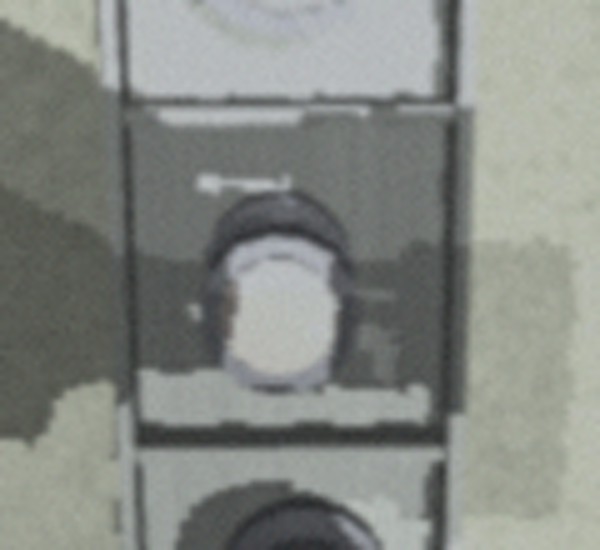

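send_rows([
  [0,0,0,0.8,0.1,3,0],
  [0,0,0,0.8,0.1,7,0],
  [0,0,0,0.8,0.1,11,0],
  [0,0,0,0.8,0.1,14,0],
  [0,0,0,0.8,0.1,16,0],
  [0,0,0,0.8,0.1,17.2,0],
  [0,0,0,0.8,0.1,17.6,0],
  [0,0,0,0.8,0.1,17.6,0],
])

```text
time_s: 4.05
eef_pos: [0.5504, -0.1714, 0.0381]
orientation: [2.12, 2.314, 0.002]
force: [-0.7, 0.3, 0.8]
opening: 0.0869
```

send_rows([
  [0,0,0,0,0,0,0.3],
  [0,0,0,0,0,0,0.6],
  [0,0,0,0,0,0,1],
  [0,0,0,0,0,0,1],
  [0,0,0,0,0,0,1],
  [0,0,0,0,0,0,1],
  [0,0,0,0,0,0,1],
  [0,0,0,0,0,0,1],
], force=30)

```text
time_s: 4.85
eef_pos: [0.5503, -0.1714, 0.0381]
orientation: [2.121, 2.314, 0.002]
force: [0.0, -0.2, -0.3]
opening: 0.0347
```

send_rows([
  [0,0,0,0,0,-0.5,1],
  [0,0,0,0,0,-2,1],
  [0,0,0,0,0,-5,1],
  [0,0,0,0,0,-8,1],
  [0,0,0,0,0,-11,1],
  [0,0,0,0,0,-14,1],
  [0,0,0,0,0,-15,1],
  [0,0,0,0,0,-15,1],
])

```text
time_s: 5.65
eef_pos: [0.5507, -0.1716, 0.1899]
orientation: [2.119, 2.312, 0.005]
force: [0.5, -0.9, -2.2]
opening: 0.0351
```

```bash
python3 - <<'E'
from h import *
s=bot.get_state();print(s["time_s"],s["eef_pos"],s["opening"],s["force"])
c=vision.calibration("wrist"); w=vision.get_image("wrist"); t=vision.get_image("top")
cv2.imwrite("pics/l1.png",np.hstack([cv2.resize(w,(400,300)),cv2.resize(t[130:250,240:400],(400,300),interpolation=cv2.INTER_CUBIC)]))
ct=vision.calibration("top")
# stock tray centre / cork by colour in top
m=cv2.inRange(cv2.cvtColor(t,cv2.COLOR_BGR2HSV),(8,70,80),(20,255,255)); m[:, :180]=0; m[:,225:]=0; m[:195]=0; m[235:]=0
y,x=np.nonzero(m); print(len(x),x.mean(),y.mean(),at_z(ct,(x.mean(),y.mean()),.005))
E
```

```text
5.65 [ 0.55068621 -0.17157194  0.18993888] 0.035055938794303826 [ 0.54898018 -0.91672019 -2.17368574]
295 201.73220338983052 215.20338983050848 [0.49214962 0.16802547 0.005     ]
```

View pics/l1.png

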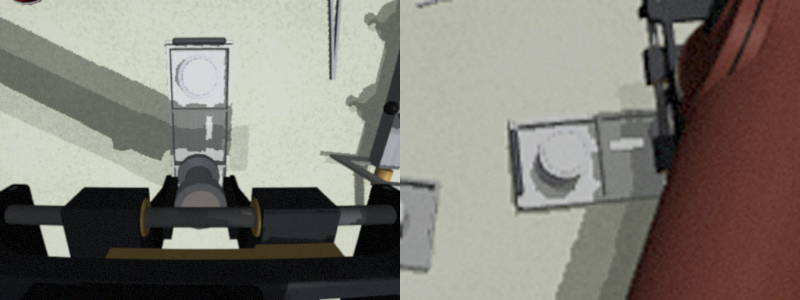

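The head hangs upright between the pads and the kit's middle compartment is empty. Next I'll carry it over the cork.

send_rows([
  [0,0,1.5,3,-0.3,0,1],
  [0,0,3,7.4,-0.6,0,1],
  [0,0,5,12,-1,0,1],
  [0,0,7,16.6,-1.4,0,1],
  [0,0,9,21.2,-1.8,0,1],
  [0,0,11,25.8,-2.2,0,1],
  [0,0,11.5,30.4,-2.6,0,1],
  [0,0,11.5,33,-2.9,0,1],
])

```text
time_s: 6.55
eef_pos: [0.4896, 0.1592, 0.1852]
orientation: [2.339, 2.096, -0.002]
force: [0.2, -0.1, -1.6]
opening: 0.0346
```

send_rows([
  [0,0,0,0.7,0,0,1],
  [0,0,0,1.3,0,0,1],
  [0,0,0,1.3,0,0,1],
  [0,0,0,1.3,0,0,1],
  [0,0,0,1.3,0,0,1],
  [0,0,0,1.3,0,0,1],
  [0,0,0,1.3,0,0,1],
  [0,0,0,1.3,0,0,1],
])

```text
time_s: 7.35
eef_pos: [0.4911, 0.1719, 0.1853]
orientation: [2.34, 2.096, -0.002]
force: [-0.3, -0.5, -1.1]
opening: 0.0347
```

```bash
python3 - <<'E'
from h import *
s=bot.get_state();r=rot(s["orientation"]);print(s["time_s"],s["eef_pos"],s["opening"],np.degrees(np.arctan2(r[1,1],r[0,1])),r[:,2])
print(tool([.492,.168,.040]))
c=vision.calibration("wrist"); w=vision.get_image("wrist")
cv2.imwrite("pics/c1.png",w)
E
```

```text
7.35 [0.49106999 0.17185716 0.1853232 ] 0.034668826188587104 -6.298949517172547 [-3.22528385e-04 -1.15952487e-03 -9.99999276e-01]
[-0.35592086  0.1375684  14.5327269 ]
```

View pics/c1.png

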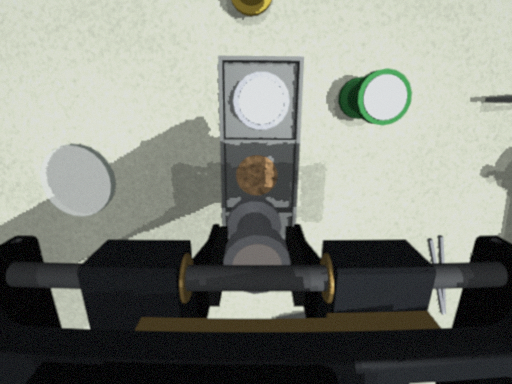

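The wrist view shows the cork at (257,175), the spare disc at (262,100) and the held head at (255,235). The gripper lines up with the tray.

```bash
python3 - <<'E'
from h import *
c=vision.calibration("wrist"); w=vision.get_image("wrist")
m=cv2.inRange(cv2.cvtColor(w,cv2.COLOR_BGR2HSV),(5,80,40),(22,255,255)); m[:140]=0;m[215:]=0;m[:,:225]=0;m[:,300:]=0
y,x=np.nonzero(m); print(len(x),x.min(),x.max(),y.min(),y.max())
q=((x.min()+x.max())/2,(y.min()+y.max())/2)
print("cork",q,at_z(c,q,.005),"spare",at_z(c,(262,100),.079)); print(tool(at_z(c,q,.005)))
E
```

```text
1265 236 276 156 194
cork (np.float64(256.0), np.float64(175.0)) [0.49050414 0.16917792 0.005     ] spare [0.50547423 0.25457708 0.079     ]
[-2.64250960e-01 -1.45804217e-02  1.80273478e+01]
```

send_rows([
  [0,0,0,-0.3,0,2,1],
  [0,0,0,-0.3,0,5,1],
  [0,0,0,-0.3,0,8,1],
  [0,0,0,-0.3,0,11,1],
  [0,0,0,-0.3,0,13,1],
  [0,0,0,-0.3,0,14,1],
  [0,0,0,-0.3,0,14.3,1],
  [0,0,0,-0.3,0,14.4,1],
])

```text
time_s: 8.25
eef_pos: [0.4911, 0.169, 0.0418]
orientation: [2.339, 2.096, -0.001]
force: [-0.3, -0.1, -0.4]
opening: 0.0348
```

```bash
python3 - <<'E'
from h import *
s=bot.get_state();print(s["time_s"],s["eef_pos"],s["opening"],s["force"])
E
```

```text
8.25 [0.49108783 0.16899762 0.0417626 ] 0.034753700408748436 [-0.2923335  -0.09431619 -0.43756698]
```

send_rows([
  [0,0,0,0,0,0.1,1],
  [0,0,0,0,0,0.15,1],
  [0,0,0,0,0,0.2,1],
  [0,0,0,0,0,0.22,1],
  [0,0,0,0,0,0.24,1],
  [0,0,0,0,0,0.26,1],
  [0,0,0,0,0,0.28,1],
  [0,0,0,0,0,0.28,1],
])

```text
time_s: 9.05
eef_pos: [0.4911, 0.169, 0.0389]
orientation: [2.339, 2.096, -0.001]
force: [-1.0, 0.1, -1.3]
opening: 0.0344
```

send_rows([
  [0,0,0,0,0,0.03,1],
  [0,0,0,0,0,0.06,1],
  [0,0,0,0,0,0.08,1],
  [0,0,0,0,0,0.1,1],
  [0,0,0,0,0,0.1,1],
  [0,0,0,0,0,0.1,1],
  [0,0,0,0,0,0.1,1],
  [0,0,0,0,0,0.1,1],
])

```text
time_s: 9.85
eef_pos: [0.4911, 0.1691, 0.038]
orientation: [2.339, 2.096, -0.001]
force: [-1.7, -1.3, 3.4]
opening: 0.0351
```

Contact is felt (+3.4 N upward), so I'll release and rise.

send_rows([
  [0,0,0,0,0,0,0.5],
  [0,0,0,0,0,0,0.3],
  [0,0,0,0,0,0,0],
  [0,0,0,0,0,0,0],
  [0,0,0,0,0,0,0],
  [0,0,0,0,0,0,0],
  [0,0,0,0,0,-1,0],
  [0,0,0,0,0,-3,0],
])

```text
time_s: 10.65
eef_pos: [0.4902, 0.1686, 0.0678]
orientation: [2.339, 2.096, -0.005]
force: [0.4, 0.7, 0.4]
opening: 0.0853
```

send_rows([
  [0,0,0,0,0,-5,0],
  [0,0,0,0,0,-9,0],
  [0,0,0,0.5,0,-13,0],
  [0,0,0,4,0,-15,0],
  [0,0,0,7,0,-15,0],
  [0,0,0,8.5,0,-15,0],
  [0,0,0,8.5,0,-15,0],
  [0,0,0,8.5,0,-15,0],
])

```text
time_s: 11.45
eef_pos: [0.4997, 0.2519, 0.2171]
orientation: [2.34, 2.094, -0.008]
force: [-0.0, -0.3, -0.9]
opening: 0.0871
```

```bash
python3 - <<'E'
from h import *
s=bot.get_state();r=rot(s["orientation"]);print(s["time_s"],s["eef_pos"],s["opening"],np.degrees(np.arctan2(r[1,1],r[0,1])))
c=vision.calibration("wrist"); w=vision.get_image("wrist"); si=vision.get_image("side")
cv2.imwrite("pics/c2.png",np.hstack([cv2.resize(w,(480,360)),cv2.resize(si[110:230,170:276],(318,360))]))
for d in regions_of("wrist","spare_head"): print(d["position"],d["confidence"],d["region"].sum(),at_z(c,d["position"],.079))
g=[.5054,.2540,.053]; print(tool(g),proj(c,[.5054,.2540,.079]))
E
```

```text
11.45 [0.49968589 0.25187922 0.21705157] 0.08708641024692887 -6.341890327174281
[259.4, 173.5] 0.98 1853 [0.5037855  0.26035228 0.079     ]
[355.2, 167.5] 0.82 2299 [0.60510483 0.25566088 0.079     ]
[250.4, 66.9] 0.79 2179 [0.50672003 0.36599732 0.079     ]
[ 0.35383941  0.54911243 16.43632724] [261.56303149 179.11353875]
```

View pics/c2.png

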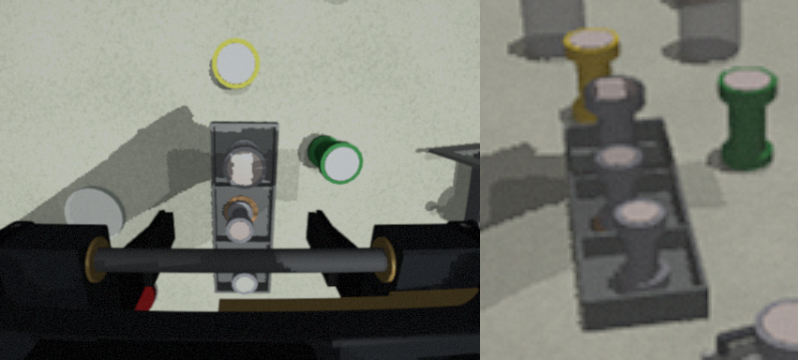

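The odd head stands upright on the cork. The spare's disc is at about (259,178), matching the estimate of (0.505, 0.254). The green look-alike clears the fingers by about 16 mm, so I'm going down on the spare.

send_rows([
  [0,0,0,0.3,0.5,3,0.1],
  [0,0,0,0.3,0.5,7,0.1],
  [0,0,0,0.3,0.5,10,0.1],
  [0,0,0,0.3,0.5,13,0.1],
  [0,0,0,0.3,0.5,15,0.1],
  [0,0,0,0.3,0.5,16,0.1],
  [0,0,0,0.3,0.5,16.4,0.1],
  [0,0,0,0.3,0.5,16.4,0.1],
])

```text
time_s: 12.4
eef_pos: [0.5052, 0.2532, 0.0537]
orientation: [2.342, 2.092, -0.006]
force: [0.0, 0.1, 0.5]
opening: 0.0788
```

send_rows([
  [0,0,0,0,0,0,0.3],
  [0,0,0,0,0,0,0.6],
  [0,0,0,0,0,0,1],
  [0,0,0,0,0,0,1],
  [0,0,0,0,0,0,1],
  [0,0,0,0,0,0,1],
  [0,0,0,0,0,0,1],
  [0,0,0,0,0,0,1],
], force=35)

```text
time_s: 13.2
eef_pos: [0.5052, 0.2534, 0.054]
orientation: [2.342, 2.093, -0.005]
force: [-1.9, 0.9, 5.6]
opening: 0.0489
```

send_rows([
  [0,0,0,0,0,-0.5,1],
  [0,0,0,0,0,-2,1],
  [0,0,0,0,0,-5,1],
  [0,0,0,0,0,-8,1],
  [0,0,0,0,0,-11,1],
  [0,0,0,0,0,-14,1],
  [0,0,0,0,0,-15,1],
  [0,0,0,0,0,-15,1],
])

```text
time_s: 14.0
eef_pos: [0.5062, 0.2541, 0.2055]
orientation: [2.342, 2.092, -0.001]
force: [0.5, 1.2, -3.8]
opening: 0.0489
```

```bash
python3 - <<'E'
from h import *
s=bot.get_state();r=rot(s["orientation"]);print(s["time_s"],s["eef_pos"],s["opening"],np.degrees(np.arctan2(r[1,1],r[0,1])),s["force"])
w=vision.get_image("wrist");t=vision.get_image("top")
cv2.imwrite("pics/s1.png",np.hstack([cv2.resize(w,(400,300)),cv2.resize(t[150:230,275:402],(400,252),interpolation=cv2.INTER_CUBIC)[:252].repeat(1,0) if 0 else cv2.resize(t[150:245,275:402],(400,300),interpolation=cv2.INTER_CUBIC)]))
print(tool([.548,-.17,.2]))
E
```

```text
14.0 [0.50620045 0.25405813 0.20546264] 0.04887359255162893 -6.448809936961207 [ 0.49287558  1.17325143 -3.83790621]
[-41.59922772   9.03856059   0.41742231]
```

View pics/s1.png

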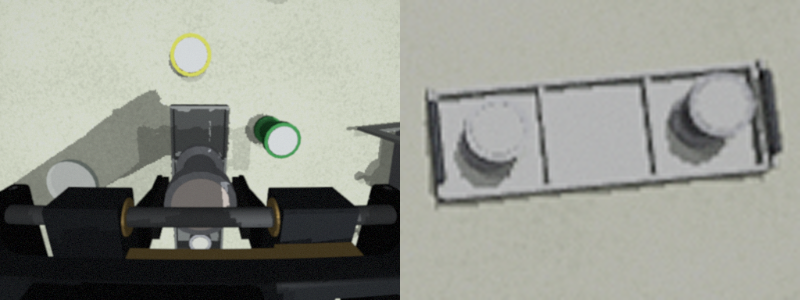

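The spare is held (49 mm opening), with its foot well clear of the trays. The empty kit compartment is centred near top pixel (337.5,191.5). I'll cross-check that with the earlier wrist picture (divider tops at rows 131 and 199, column 258), rebuilding that camera pose.

```bash
python3 - <<'E'
from h import *
np.set_printoptions(precision=4,suppress=True)
s=bot.get_state();c=vision.calibration("wrist")
Rt=rot(s["orientation"]);Ro=Rt.T@rot(c["attitude"]);po=Rt.T@(c["origin"]-s["eef_pos"])
R2=rot([2.12,2.315,.002]); c2=dict(c,attitude=R2@Ro,origin=np.array([.5493,-.1793,.2138])+R2@po)
for p in [(257,131.4),(258,199.4)]: print(at_z(c2,p,.026))
a=(at_z(c2,(257,131.4),.026)+at_z(c2,(258,199.4),.026))/2
ct=vision.calibration("top"); print("wrist",a,"odd check",at_z(c2,(256.2,172.6),.064))
print("top",at_z(ct,(337.5,191.5),.026), [at_z(ct,(275+(x-400)/3.15,150+y/3.158),.026) for x,y in [(540,87),(548,183),(645,78),(655,175)]])
E
```

```text
[ 0.5466 -0.1309  0.026 ]
[ 0.5552 -0.2153  0.026 ]
wrist [ 0.5509 -0.1731  0.026 ] odd check [ 0.5491 -0.1718  0.064 ]
top [ 0.5504 -0.1741  0.026 ] [array([ 0.586 , -0.1293,  0.026 ]), array([ 0.5086, -0.1341,  0.026 ]), array([ 0.5935, -0.214 ,  0.026 ]), array([ 0.5152, -0.2196,  0.026 ])]
```

Both views agree on (0.5507, -0.1735). I'm carrying the spare there.

send_rows([
  [0,0,-1,-2,0.4,0,1],
  [0,0,-2,-5.5,1.2,0,1],
  [0,0,-4,-10,2.2,0,1],
  [0,0,-6,-14.5,3.2,0,1],
  [0,0,-8,-19,4.2,0,1],
  [0,0,-10,-23.5,5.2,0,1],
  [0,0,-11.5,-28,6.2,0,1],
  [0,0,-11.5,-31.5,7,0,1],
])

```text
time_s: 14.9
eef_pos: [0.5379, -0.0704, 0.2023]
orientation: [-2.122, -2.316, 0.011]
force: [0.9, 0.7, -2.5]
opening: 0.0488
```

```bash
python3 - <<'E'
from h import *
s=bot.get_state();print(s["eef_pos"],s["opening"],tool([.5507,-.1735,.2]))
E
```

```text
[ 0.53788425 -0.0704122   0.20232757] 0.0488479671055385 [-10.38028758   0.37852594   0.2718372 ]
```

send_rows([
  [0,0,0,-3,0.1,0,1],
  [0,0,0,-6,0.2,0,1],
  [0,0,0,-8.5,0.3,0,1],
  [0,0,0,-10,0.4,0,1],
  [0,0,0,-10.4,0.4,0,1],
  [0,0,0,-10.4,0.4,0,1],
  [0,0,0,-10.4,0.4,0,1],
  [0,0,0,-10.4,0.4,0,1],
])

```text
time_s: 15.7
eef_pos: [0.551, -0.1723, 0.2024]
orientation: [-2.119, -2.317, 0.011]
force: [-1.1, -0.3, -3.0]
opening: 0.0493
```

```bash
python3 - <<'E'
from h import *
s=bot.get_state();print(s["eef_pos"],s["opening"],tool([.5507,-.1735,.057]),rot(s["orientation"])[:,2])
E
```

```text
[ 0.55099507 -0.17229701  0.20239316] 0.04932086203276872 [-0.06796752  0.04914114 14.53960153] [-0.00581215 -0.00391883 -0.99997543]
```

send_rows([
  [0,0,0,-0.1,0,2,1],
  [0,0,0,-0.1,0,5,1],
  [0,0,0,-0.1,0,8,1],
  [0,0,0,-0.1,0,11,1],
  [0,0,0,-0.1,0,13,1],
  [0,0,0,-0.1,0,14,1],
  [0,0,0,-0.1,0,14.4,1],
  [0,0,0,-0.1,0,14.5,1],
])

```text
time_s: 16.5
eef_pos: [0.5507, -0.1736, 0.0578]
orientation: [-2.119, -2.318, 0.01]
force: [0.8, 0.5, -3.1]
opening: 0.0489
```

send_rows([
  [0,0,0,0,0,0.05,1],
  [0,0,0,0,0,0.1,1],
  [0,0,0,0,0,0.14,1],
  [0,0,0,0,0,0.18,1],
  [0,0,0,0,0,0.21,1],
  [0,0,0,0,0,0.23,1],
  [0,0,0,0,0,0.25,1],
  [0,0,0,0,0,0.25,1],
])

```text
time_s: 17.3
eef_pos: [0.5506, -0.1736, 0.0553]
orientation: [-2.119, -2.318, 0.01]
force: [0.2, -0.6, -2.5]
opening: 0.0489
```

send_rows([
  [0,0,0,0,0,0.03,1],
  [0,0,0,0,0,0.06,1],
  [0,0,0,0,0,0.09,1],
  [0,0,0,0,0,0.11,1],
  [0,0,0,0,0,0.13,1],
  [0,0,0,0,0,0.15,1],
  [0,0,0,0,0,0.15,1],
  [0,0,0,0,0,0.15,1],
])

```text
time_s: 18.1
eef_pos: [0.5506, -0.1738, 0.0541]
orientation: [-2.119, -2.318, 0.01]
force: [-3.3, 0.3, 3.4]
opening: 0.0487
```

Contact again (+3.4 N), so I'll release and rise.

send_rows([
  [0,0,0,0,0,0,0.35],
  [0,0,0,0,0,0,0.2],
  [0,0,0,0,0,0,0],
  [0,0,0,0,0,0,0],
  [0,0,0,0,0,0,0],
  [0,0,0,0,0,0,0],
  [0,0,0,0,0,-1,0],
  [0,0,0,0,0,-3,0],
])

```text
time_s: 18.9
eef_pos: [0.5499, -0.1735, 0.0838]
orientation: [-2.118, -2.316, 0.012]
force: [0.6, -0.2, 1.6]
opening: 0.0866
```

send_rows([
  [0,0,0,0,0,-6,0],
  [0,0,0,0,0,-10,0],
  [0,0,0,0,0,-13,0],
  [0,0,0,3,-1,-13,0],
  [0,0,0,8,-2,-13,0],
  [0,0,0,12,-3,-13,0],
  [0,0,0,14,-3,-13,0],
  [0,0,0,14,-3,-13,0],
])

```text
time_s: 19.7
eef_pos: [0.5083, -0.0327, 0.2143]
orientation: [-2.112, -2.321, 0.01]
force: [0.3, -0.9, 0.8]
opening: 0.0872
```

```bash
python3 - <<'E'
from h import *
s=bot.get_state();print(s["time_s"],s["eef_pos"],s["opening"])
si=vision.get_image("side");t=vision.get_image("top")
cv2.imwrite("pics/f.png",np.vstack([cv2.resize(si[110:360,170:400],(552,600))[:,:] ]) if 0 else np.hstack([cv2.resize(si[110:360,170:400],(400,435)),cv2.resize(t[150:250,300:400],(390,435))]))
E
```

```text
19.7 [ 0.50827308 -0.03271894  0.21428458] 0.08724550395598633
```

View pics/f.png

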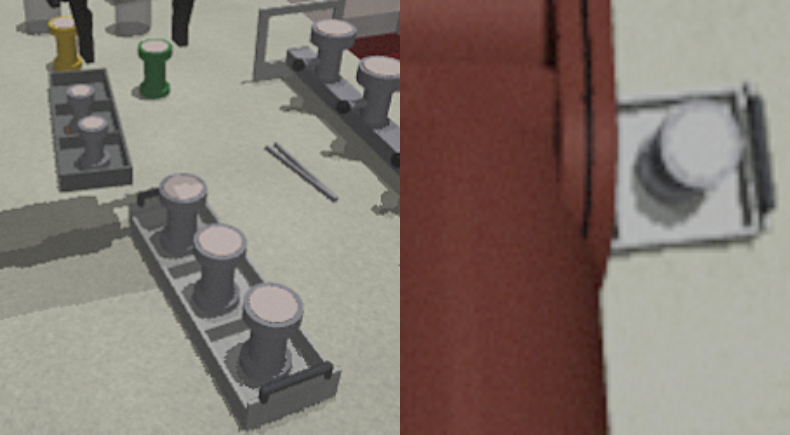

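The side view shows three large heads upright in the kit, one per compartment. The odd head stands on the cork and the decoy stands as before. Nothing is touching the robot, so I'm handing in.

```bash
python3 -c "
from h import *
print(order.close_job())"
```

```text
the job is handed in; nothing more can be done
None
```

The swap is done and the job is handed in at about 20 s of the 61 s allowed; no verdict is reported.

- **Small head:** I moved it from the kit's middle compartment onto the cork in the stock tray and lowered it to a light contact of about 3.4 N before releasing.
- **Large spare:** I then moved it into the empty middle compartment of the kit, with the same light contact before release.
- **Last checks:** The final side view showed three large heads upright in the kit, the small head upright on the cork, and the decoy and the green and yellow look-alikes where they were. The gripper was open, at 0.21 m and clear of everything.
- **Limits of the checks:** In the last top view the arm hid all but one end of the kit, so only the side view confirms the middle compartment. The first wrist measurement, taken with the arm moving, was about 8 mm off the top camera. Measurements with the arm at rest agreed to about 2 mm, and I used those.

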